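Lay a boiled-egg breakfast board

TASK

Lay the boiled-egg breakfast at the wooden board: stand the egg cup in the middle of the saucer, and once it stands there set the egg gently in it, upright. Stand the salt shaker on the board halfway between the saucer and the jam jar, in line with the two, and lay the teaspoon on the worktop to the right of the board, close beside it with a finger's room (about 3 cm) between, parallel to the board's right edge and level with its middle, handle towards the robot. Leave the saucer, the jam jar, the spice jar and the yoghurt pot where they stand.

Things in the scene. Friction and masses are not known exactly. Their poses are not given: they have to be found in the camera images.
- board: Rectangular brown wooden chopping board lying flat on the worktop, fixed, 200 (its x) x 300 (its y) x 22 mm. Origin: centre of its underside; its top is 21 mm above it. Its x axis points away from the robot, its y axis to the left (turned by at most 0.2 rad), so its front edge is at x = -100 mm and its right edge at y = -150 mm.
- saucer: Loose white saucer, 104 mm across and 13 mm high, standing on the left or the right half of the board. Origin: centre of its underside. It is a shallow dish: flat inner floor 64 mm across, 5 mm above the origin, with a rim that slopes up and outward.
- jam_jar: Round glass jar of red jam with a red screw lid, 65 mm wide, 86 mm high, standing on the board about 155 mm beside the saucer (left or right of it). Loose; stays where it is. Origin: centre of its underside.
- egg_cup: White ceramic egg cup, loose, standing on the worktop left of the board. 55 mm high; foot 44 mm across, thin stem, then a round bowl from 25 mm up to the rim, 41 mm across at its bottom and 45 mm at the rim; the mouth is 39 mm across and 30 mm deep. Origin: centre of its underside, z up.
- egg: Light brown hen's egg (rigid, 60 g), 57 mm long, 44 mm thick, standing blunt end down in one hole of the egg rack. Origin: its lower (blunt) tip; z along its length, up; thickest 25 mm above the origin. In the rack it is thickest about 12 mm above the rack's top. Seated in the egg cup its origin is about 40 mm above the egg cup's origin, and it is thickest about 10 mm above the cup's rim.
- egg_rack: Small square egg rack of pale wood, fixed, at the left of the worktop: a 104 x 104 mm plate on two feet, its top 32 mm above the worktop, with four 37 mm holes 52 mm apart, three of them empty. Origin: centre of its underside.
- teaspoon: Steel teaspoon lying on the worktop, bowl upward, 130 mm long, 26 mm at its widest, 11 mm high. Origin: middle of its length, at the underside. Its x axis runs along it, the bowl at the +x end and the tip of the handle at the -x end; z up. Grasp it across its middle, where it counts as about 20 mm wide and 10 mm high.
- salt_shaker: Round salt shaker, clear glass with a domed grey metal top with holes, 44 mm across and 90 mm high (straight to 66 mm, the dome 34 mm across), standing on the worktop left of the board. Origin: centre of its underside, z up.
- spice_jar: Slim glass spice jar with a dark brown cap, 41 mm wide, 105 mm high, standing among the things left of the board. Not needed: leave it alone. Origin: centre of its underside.
- yoghurt_pot: White printed yoghurt pot with a foil lid, 72 mm wide, 71 mm high, standing among the things left of the board. Not needed: leave it alone. Origin: centre of its underside.

How it is judged:
On the way, in this order (a step that is already met when the one before it is completed fails the run):
1. the egg cup stands upright in the middle of the saucer (horizontal distance between egg_cup and saucer below 0.012 m and z of egg_cup in the frame of saucer between 0.001 and 0.009 m and angle between egg_cup's own z axis and vertical below 0.12 rad), for 0.2 s.
2. the egg sits upright in the egg cup (horizontal distance between egg and egg_cup below 0.008 m and z of egg in the frame of egg_cup between 0.034 and 0.049 m and angle between egg's own z axis and vertical below 0.3 rad), for 0.2 s.
At the end, for the whole second after the job is handed in: Egg cup upright, 12 mm or less off the saucer's middle; egg upright in it; salt upright on the board midway (15 mm), in line (20 mm) between saucer and jar; spoon flat on the worktop, its middle 15-75 mm off the board's right edge, level (40 mm), parallel (0.2 rad), handle to robot; all at rest (all of step 1 and all of step 2 and horizontal distance between salt_shaker and saucer below 0.095 m and horizontal distance between salt_shaker and jam_jar below 0.095 m and x of salt_shaker in the frame of board between -0.03 and 0.03 m and z of salt_shaker in the frame of board between 0.016 and 0.027 m and angle between each of salt_shaker, saucer, jam_jar, spice_jar, yoghurt_pot's own z axis and vertical below 0.1 rad and x of teaspoon in the frame of board between -0.04 and 0.04 m and y of teaspoon in the frame of board between -0.225 and -0.165 m and z of teaspoon in the frame of board between -0.005 and 0.008 m and angle between the x axis of teaspoon and the x axis of board, either way round below 0.22 rad and angle between teaspoon's own z axis and vertical below 0.2 rad and y of board in the frame of teaspoon above 0.1 m and linear speed of each of egg_cup, egg, salt_shaker, teaspoon, saucer, jam_jar below 0.02 m/s); the robot touches nothing.
It fails at once if the saucer, jam jar, spice jar or yoghurt pot is pushed out of its place (distance of any of saucer, jam_jar, spice_jar, yoghurt_pot from where it was at the start of the episode above 0.025 m).
It fails at once if the egg falls on its side (angle between egg's own z axis and vertical above 1.2 rad).
It fails at once if the egg is struck hard against the cup (contact force between egg and egg_cup above 40 N).
It also fails if it takes over 112 s, if anything falls off the work surface, if the arm or the gripper's body presses on something with over 40 N, if the wrist force passes 120 N, or if a joint passes its speed limit or range.

ROBOT

A 7-joint arm with a two-finger parallel gripper is mounted at the origin on a cart in front of the work surface, level with it; the furniture and walls round the work are solid. World frame = base frame: x ahead of the robot, y to its left, z up, the work surface at z = 0. Lengths are in m, angles in rad, forces in N, time in s.
With the tool pointing down it reaches from about 0.4 to 0.85 m from the base axis. Payload 4.5 kg.
Tool frame: the origin (TCP) lies where the fingers leave the gripper's body, on its centre line; the fingertips stand 64 mm ahead of it and the grasp point (between the pads) lies 45 mm ahead of it; z points along the fingers, y is the line along which they close (so a half turn about z gives the same grasp; the last joint's range is limited). The gripper opens to 88 mm and grips with 3 to 60 N. Pads are 18 mm wide; open, the fingers measure 123 mm over their backs; the gripper's body (75 mm by 187 mm) begins 45 mm behind the grasp point.
Start: joints at [1.241, 0.689, -0.195, 1.565, 0.157, 0.902, -0.215], TCP at [0.222, -0.584, 0.303] pointing down, gripper open.
Joint ranges: [-3.01, 3.01], [-0.46, 2.08], [-1.47, 1.51], [0.13, 2.56], [-1, 4.14], [0.04, 2.09], [-2.66, 2.66]. Speed limits (rad/s): [2.57, 2.57, 3.14, 3.14, 3.14, 3.14, 3.14].

INTERFACE

Orientations are given as a unit quaternion [x, y, z, w].
In Python, from plant import r gives the robot as it stands.
- The arm moves only by the tool play_rows, never from a script. Its arguments are lists of equal length, an entry for each row: "translation": the shift along the tool's x, y, z in m, a list of three; "delta_rot": the turn, a rotation vector about the tool's x, y, z in degrees, a list of three; "grip": the opening, from -1 (shut) to 1 (fully open). In form: {"translation": [[x, y, z], ...], "delta_rot": [[rx, ry, rz], ...], "grip": [grip, ...]}. A call has 1 to 20 rows; each row shifts and turns the commanded pose from where the row before left it, along the tool's axes as they then stand; what a row does not reach is not made up. A row lasts 1/8 s, in which the tool goes at most 62.5 mm and 10.7 degrees, less where a joint would pass 70% of its speed; a pose out of reach is approached as far as the arm can. A call with a gripper value outside its range is refused whole. The fingers move at their own pace and stop on an object; "squeeze" is the grip in N (left out, the last holds). Time passes only in rows, so rows that do not move let the fingers close. It gives the time, the measured TCP pose, the force, the opening and the grip force at its end, in the units of the state.
- r.get_state(): the state, without advancing time (a new reading comes with each control period).
- r.snapshot(name): name is "side" or "top"; returns the picture (384x512x3 uint8, blue, green, red); there is no depth.
- r.get_calibration(name): a dict with "intrinsics" (3x3 intrinsics, pixels), "k1" (the pictures are not rectified: a ray, as slopes to the right and down, at radius r is drawn at 1 + k1 r^2 times it, then the intrinsics apply), "eye" and "rotation" of the camera in the world. Camera axes: x right, y up, looking along -z (the intrinsics and any distortion apply to the point x, -y, -z); pixel columns grow to the right and rows downward; lengths in m; the calibration is good to about 2 mm. A picture is of the moment at which its call begins. get_calibration takes no time and is no camera call.
- r.finish_job(): hands the job in; it is judged then, once.
Trained networks look in the newest picture that a camera, given by its name, has taken for a name from the list of things; names that differ only in an ending like _2 or _b are one class to them, and where a whole thing is asked for, a point or a joint stands for the part that bears it (a point fixed in the world has none). Each returns a list of dicts, best first, with "confidence" (0 to 1); they miss things now and then, are a little off and sometimes report something else, mostly with a low value. They report only what shows in the picture. A call takes as long as a camera call.
- r.look_for(camera, target): "point" ([x, y, z] in m, in world coordinates, good to about 4 mm: the middle of the surface that is visible of it).
- r.silhouettes(camera, target): "pixels" (384x512 bool, what is visible of it).
The state is a dict: "clock": time; "q": joint angles; "qd": joint speeds; "joint_torque": joint torques, N m; "tool_pos": TCP position; "eef_rot": TCP orientation; "contact_force": force on the tool from outside, world axes, zero at the start; "moment": the same for the moment, N m; "opening": opening from 0.0 (shut) to 1.0 (fully open); "finger_force": force on a finger pad.
Only numpy, scipy, OpenCV 4.12 (cv2) and the standard library are available. Lean on these libraries where they do the work, as an engineer would, in place of code of your own. Each camera call takes 0.05 s, during which the arm holds its last target. There are 200 camera calls.

## Working session

There is one attempt and no reset: what is moved stays moved. The work goes in short steps, Python scripts to look and compute and a tool call to move; the robot and the scene stay as the last step left them, time stands still between calls to the robot, and variables do not carry over. Pictures are saved under pics/ and viewed, at most 14 in all, crops included, and the job is handed in when it is done.

Besides the shell and the picture viewer there is one more tool, called after "Request:" as a command line: name --argument value ..., lists and objects as JSON in quotes. play_rows: Moves the arm, as the interface text tells. Its arguments: {"type":"object","properties":{"translation":{"type":"array","items":{"type":"array","items":{"type":"number"}}},"delta_rot":{"type":"array","items":{"type":"array","items":{"type":"number"}}},"grip":{"type":"array","items":{"type":"number"}},"squeeze":{"type":"number"}},"required":["translation","delta_rot","grip"]}

```bash
mkdir -p pics; ls; python3 - <<'E'
from plant import r
import cv2,numpy as np
s=r.get_state();print(s['clock'],s['tool_pos'],s['eef_rot'],s['opening'])
for c in('top','side'):
    im=r.snapshot(c);cv2.imwrite(f'pics/{c}0.png',im)
    k=r.get_calibration(c);print(c,{a:np.round(np.array(b),4).tolist() for a,b in k.items()})
    for n in['board','saucer','jam_jar','egg_cup','egg','egg_rack','teaspoon','salt_shaker','spice_jar','yoghurt_pot']:
        d=r.look_for(c,n)
        print(n,[(np.round(x['point'],3).tolist(),round(x['confidence'],2)) for x in d[:3]])
E
```

```text
pics
0.0 [ 0.2221784  -0.58364591  0.30191017] [ 9.83497415e-01  1.80919944e-01 -2.12007337e-04 -8.73519642e-04] 1.001692258156301
top {'intrinsics': [[429.5372, 0.0, 253.6287], [0.0, 429.5372, 199.1791], [0.0, 0.0, 1.0]], 'k1': -0.0292, 'eye': [0.4289, 0.0815, 1.3095], 'rotation': [0.0307, -0.0255, -0.7025, 0.7106]}
board [([0.487, -0.087, 0.019], 0.59)]
saucer [([0.492, 0.002, 0.024], 0.79)]
jam_jar [([0.48, -0.15, 0.108], 0.63)]
egg_cup [([0.508, 0.256, 0.024], 0.45)]
egg [([0.472, 0.372, 0.067], 0.68), ([0.506, 0.255, 0.023], 0.67)]
egg_rack [([0.504, 0.399, 0.032], 0.88)]
teaspoon [([0.445, 0.27, 0.004], 0.51)]
salt_shaker [([0.414, 0.138, 0.084], 0.72)]
spice_jar [([0.519, 0.129, 0.104], 0.56)]
yoghurt_pot [([0.616, 0.202, 0.072], 0.82)]
side {'intrinsics': [[499.7742, 0.0, 255.8401], [0.0, 499.7742, 199.936], [0.0, 0.0, 1.0]], 'k1': -0.202, 'eye': [0.0625, 1.0704, 0.4767], 'rotation': [-0.1248, 0.5535, 0.8044, -0.176]}
board [([0.456, -0.056, 0.018], 0.92)]
saucer [([0.499, -0.013, 0.024], 0.57)]
jam_jar [([0.478, -0.126, 0.072], 0.84), ([0.613, 0.22, 0.051], 0.29)]
egg_cup [([0.504, 0.266, 0.039], 0.58)]
egg [([0.465, 0.386, 0.058], 0.81)]
egg_rack [([0.496, 0.403, 0.032], 0.9)]
teaspoon [([0.438, 0.273, 0.006], 0.52)]
salt_shaker [([0.454, -0.058, 0.016], 0.57)]
spice_jar [([0.521, 0.152, 0.062], 0.83), ([0.478, -0.128, 0.07], 0.67)]
yoghurt_pot [([0.612, 0.218, 0.05], 0.8)]
```

View pics/top0.png

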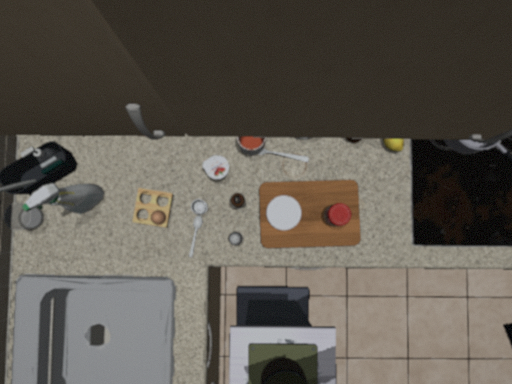

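View pics/side0.png

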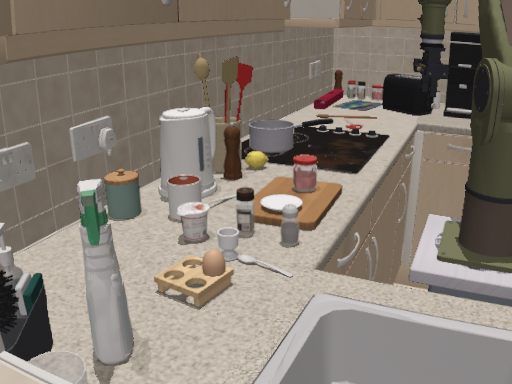

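The top view shows the rack at (153,208) with the egg at (158,217), the egg cup at (200,207), and the spoon below it from (198,217) to (191,253). The salt is at (235,239), spice at (237,201), yoghurt at (216,168), saucer at (284,213) and jar at (339,214). The side view agrees: saucer on the left half of the board, jar on the right. Next I'll fit the poses by matching model outlines to the silhouettes.

```bash
cat > h.py <<'E'
from plant import r
import cv2,numpy as np
from scipy.optimize import minimize
from scipy.spatial.transform import Rotation as R
K={c:r.get_calibration(c) for c in('top','side')}
def proj(c,P):
    k=K[c];Rm=np.array(k['rotation']);Rm=Rm if Rm.ndim==2 else R.from_quat(Rm).as_matrix()
    p=(np.atleast_2d(P)-k['eye'])@Rm
    u=np.c_[p[:,0],-p[:,1]]/(-p[:,2:3]);u=u*(1+k['k1']*(u**2).sum(1,keepdims=True))
    I=np.array(k['intrinsics']);return u*[I[0,0],I[1,1]]+[I[0,2],I[1,2]]
def ray(c,uv,z):
    f=lambda q:((proj(c,[q[0],q[1],z])-uv)**2).sum()
    return minimize(f,[.5,0.1],method='Nelder-Mead',options=dict(xatol=1e-5,fatol=1e-6)).x
def mask(c,name,near=None):
    d=r.silhouettes(c,name)
    if not d:return None
    if near is not None:
        d=sorted(d,key=lambda e:np.hypot(*(np.argwhere(e['pixels']).mean(0)[::-1]-proj(c,near)[0])))
    return d[0]['pixels']
t=np.linspace(0,2*np.pi,40)[:-1]
def circs(x,y,z0,prof):
    return np.concatenate([np.c_[x+a*np.cos(t),y+a*np.sin(t),0*t+z0+z] for a,z in prof])
def soft(c,P,S=4):
    h=cv2.convexHull((proj(c,P)*S+S/2-.5).astype(np.float32)).astype(np.int32)
    m=np.zeros((384*S,512*S),np.float32);cv2.fillConvexPoly(m,h,1)
    return cv2.resize(m,(512,384),interpolation=cv2.INTER_AREA)
def fit(ms,model,x0,step):
    def f(q):
        e=0
        for c,m in ms.items():
            s=soft(c,model(q));e+=1-np.minimum(s,m).sum()/np.maximum(s,m).sum()
        return e
    x0=np.array(x0,float);sim=np.vstack([x0]+[x0+np.eye(len(x0))[i]*step[i] for i in range(len(x0))])
    o=minimize(f,x0,method='Nelder-Mead',options=dict(initial_simplex=sim,xatol=2e-4,fatol=1e-4,maxiter=80))
    return np.round(o.x,4).tolist(),round(o.fun,3)
B=.021
PR=dict(saucer=(B,[(.032,0),(.052,.013)]),jam_jar=(B,[(.0325,0),(.0325,.086)]),egg_cup=(0,[(.022,0),(.0205,.025),(.0225,.055)]),
 salt_shaker=(0,[(.022,0),(.022,.066),(.017,.08),(.008,.09)]),spice_jar=(0,[(.0205,0),(.0205,.105)]),yoghurt_pot=(0,[(.028,0),(.036,.071)]),
 egg=(.0195,[(.021,.015),(.022,.025),(.02,.037),(.011,.052),(.004,.057)]))
E
cat > m.py <<'E'
from h import *
for c in K:r.snapshot(c)
g=dict(saucer=(.492,.005),jam_jar=(.48,-.145),egg_cup=(.508,.262),egg=(.47,.38),salt_shaker=(.414,.14),spice_jar=(.52,.14),yoghurt_pot=(.614,.21))
for n,(x,y) in g.items():
    z,p=PR[n];ms={}
    for c in K:
        m=mask(c,n,[x,y,z+.03])
        if m is not None: ms[c]=m
    for sub in (['top'],['side'],['top','side']):
        q={c:ms[c] for c in sub if c in ms}
        if len(q)==len(sub):print(n,sub,fit(q,lambda v:circs(v[0],v[1],z,p),(x,y),(.01,.01)),[int(a.sum()) for a in q.values()])
def box(hx,hy,h):
    return lambda v:np.array([[v[0]+a*np.cos(v[2])-b*np.sin(v[2]),v[1]+a*np.sin(v[2])+b*np.cos(v[2]),z] for a in(-hx,hx) for b in(-hy,hy) for z in(0,h)])
for n,mod,x0 in(('board',box(.1,.15,.021),(.487,-.075,0)),('egg_rack',box(.052,.052,.032),(.5,.4,0))):
    m=mask('top',n);print(n,fit({'top':m},mod,x0,(.01,.01,.1)))
m=mask('top','teaspoon');P=np.array([ray('top',p[::-1],.004) for p in np.argwhere(m)])
c=P.mean(0);w,v=np.linalg.eigh(np.cov((P-c).T));a=v[:,1]*np.sign(v[0,1]);s=(P-c)@a
print('spoon mid',c+a*(s.max()+s.min())/2,'len',np.ptp(s),'axis',a,np.arctan2(a[1],a[0]),'ends',c+a*s.min(),c+a*s.max(),np.ptp((P-c)@v[:,0]))
E
python3 m.py
```

```text
saucer ['top'] ([0.4908, 0.0025], np.float64(0.045)) [927]
saucer ['side'] ([0.494, -0.003], np.float64(0.19)) [494]
saucer ['top', 'side'] ([0.4919, 0.0017], np.float64(0.26)) [927, 494]
jam_jar ['top'] ([0.4851, -0.1507], np.float64(0.058)) [506]
jam_jar ['side'] ([0.4892, -0.1525], np.float64(0.084)) [825]
jam_jar ['top', 'side'] ([0.4869, -0.15], np.float64(0.166)) [506, 825]
egg_cup ['side'] ([0.5087, 0.2517], np.float64(0.15)) [588]
egg ['top'] ([0.475, 0.373], np.float64(0.186)) [150]
egg ['side'] ([0.4731, 0.3748], np.float64(0.118)) [464]
egg ['top', 'side'] ([0.4735, 0.3737], np.float64(0.307)) [150, 464]
salt_shaker ['top'] ([0.4146, 0.1419], np.float64(0.198)) [157]
salt_shaker ['side'] ([0.4178, 0.1385], np.float64(0.129)) [706]
salt_shaker ['top', 'side'] ([0.4157, 0.1421], np.float64(0.342)) [157, 706]
spice_jar ['top'] ([0.5217, 0.1362], np.float64(0.093)) [205]
spice_jar ['side'] ([0.5263, 0.1361], np.float64(0.079)) [907]
spice_jar ['top', 'side'] ([0.5242, 0.1381], np.float64(0.262)) [205, 907]
yoghurt_pot ['top'] ([0.6207, 0.2023], np.float64(0.093)) [539]
yoghurt_pot ['side'] ([0.6245, 0.1993], np.float64(0.109)) [979]
yoghurt_pot ['top', 'side'] ([0.6208, 0.2016], np.float64(0.218)) [539, 979]
board ([0.4895, -0.0758, 0.0418], np.float64(0.246))
egg_rack ([0.5025, 0.398, -0.1411], np.float64(0.394))
spoon mid [0.41809787 0.27073474] len 0.12727584881663215 axis [ 0.98312509 -0.18293456] -0.18397055898381254 ends [0.35553383 0.28237632] [0.48066191 0.25909317] 0.025764072540520447
```

Request:
play_rows --translation '[[0,0,0],[0,0,0],[0,0,0],[0,0,0],[0,0,0],[0,0,0],[0,0,0],[0,0,0],[0.02,0.02,0],[0.03,0.03,0],[0.04,0.03,0],[0.04,0.03,0],[0.04,0.03,0],[0.04,0.03,0],[0.04,0.03,0],[0.04,0.03,0],[0.04,0.02,0],[0.04,0.02,0],[0.04,0.02,0],[0.04,0,0]]' --delta_rot '[[0,0,-8.64],[0,0,-8.64],[0,0,-8.64],[0,0,-8.64],[0,0,-8.64],[0,0,-8.64],[0,0,-8.64],[0,0,-8.64],[0,0,0],[0,0,0],[0,0,0],[0,0,0],[0,0,0],[0,0,0],[0,0,0],[0,0,0],[0,0,0],[0,0,0],[0,0,0],[0,0,0]]' --grip '[1,1,1,1,1,1,1,1,1,1,1,1,1,1,1,1,1,1,1,1]' --squeeze 15

```text
clock: 4.55
tool_pos: [0.5143, -0.1325, 0.3029]
eef_rot: [0.707, 0.707, 0.001, 0.001]
contact_force: [0.3, 0.1, 0.1]
opening: 1.001
finger_force: 0.0
```

```bash
cat > w.py <<'E'
from h import *
import sys
# usage: w.py x y z yaw(deg) : tool-axes move from the present pose (TCP target)
s=r.get_state();p=np.array(s['tool_pos']);Rm=R.from_quat(s['eef_rot'])
print('t',round(s['clock'],2),'p',p.round(4),'yaw',np.degrees(np.arctan2(*Rm.as_matrix()[1::-1,0])).round(2),'tilt',np.degrees(np.arccos(-Rm.as_matrix()[2,2])).round(2),'q7',s['q'][6].round(2),'F',np.round(s['contact_force'],1),'open',round(s['opening']*88,1),'ff',np.round(s['finger_force'],1))
if len(sys.argv)>4:
    x,y,z,a=map(float,sys.argv[1:5]);a=np.radians(a)
    T=R.from_matrix(np.array([[np.cos(a),np.sin(a),0],[np.sin(a),-np.cos(a),0],[0,0,-1]]))
    print('trans now',(Rm.inv().apply([x,y,z]-p)).round(4),'trans after turn',T.inv().apply([x,y,z]-p).round(4),'rot',np.degrees((Rm.inv()*T).as_rotvec()).round(2))
E
python3 - <<'E'
from h import *
r.snapshot('top');im=r.snapshot('top');cv2.imwrite('pics/cup.png',cv2.resize(im[150:280,110:370],None,fx=3,fy=3,interpolation=cv2.INTER_CUBIC))
m=mask('top','egg_cup')
print(None if m is None else (np.argwhere(m).mean(0),m.sum()))
if m is not None:print(fit({'top':m},lambda v:circs(v[0],v[1],*PR['egg_cup']),(.508,.254),(.01,.01)))
b=r.silhouettes('top','board')
M=b[0]['pixels'].astype(np.uint8)
for n in('saucer','jam_jar'):
    q=mask('top',n)
    if q is not None:M|=q.astype(np.uint8)
M=cv2.morphologyEx(M,cv2.MORPH_CLOSE,np.ones((7,7),np.uint8))
box=lambda v:np.array([[v[0]+a*np.cos(v[2])-b*np.sin(v[2]),v[1]+a*np.sin(v[2])+b*np.cos(v[2]),z] for a in(-.1,.1) for b in(-.15,.15) for z in(0,.021)])
print('board',fit({'top':M},box,(.489,-.076,.03),(.01,.01,.05)))
E
python3 w.py .508 .254 .2 90
```

```text
(array([206.84433962, 198.54245283]), np.int64(212))
([0.5056, 0.2551], np.float64(0.067))
board ([0.4894, -0.0707, 0.0368], np.float64(0.274))
t 4.85 p [ 0.5125 -0.1357  0.3027] yaw 89.85 tilt 0.07 q7 -0.22 F [-0.2 -0.3 -0.1] open 87.8 ff 0.0
trans now [ 0.3898 -0.0055  0.1022] trans after turn [ 0.3897 -0.0045  0.1027] rot [-0.01  0.07 -0.15]
```

Request:
play_rows --translation '[[0.04,0,0],[0.04,0,0],[0.04,0,0],[0.04,0,0],[0.04,0,0],[0.04,0,0.01],[0.04,0,0.01],[0.04,0,0.02],[0.04,-0.005,0.02],[0.03,0,0.02],[0,0,0.02],[0,0,0],[0,0,0]]' --delta_rot '[[0,0,0],[0,0,0],[0,0,0],[0,0,0],[0,0,0],[0,0,0],[0,0,0],[0,0,0],[0,0,0],[0,0,0],[0,0,0],[0,0,0],[0,0,0]]' --grip '[1,1,1,1,1,1,1,1,1,1,1,1,1]'

```text
clock: 6.48
tool_pos: [0.5089, 0.2546, 0.2032]
eef_rot: [0.708, 0.706, 0.0, 0.0]
contact_force: [-0.2, 0.7, 0.7]
opening: 1.001
finger_force: 0.0
```

```bash
python3 w.py .507 .2535 .085 90; python3 - <<'E'
from h import *
r.snapshot('top');M=np.zeros((384,512),np.uint8)
for n in('board','saucer','jam_jar'):
    q=mask('top',n); print(n,q.sum());M|=q.astype(np.uint8)
M=cv2.morphologyEx(M,cv2.MORPH_OPEN,np.ones((5,5),np.uint8))
print(cv2.boundingRect(M),M.sum())
box=lambda v:np.array([[v[0]+a*np.cos(v[2])-b*np.sin(v[2]),v[1]+a*np.sin(v[2])+b*np.cos(v[2]),z] for a in(-.1,.1) for b in(-.15,.15) for z in(0,.021)])
print('board',fit({'top':M},box,(.489,-.076,.03),(.01,.01,.05)))
E
```

```text
t 6.47 p [0.5089 0.2546 0.2032] yaw 89.83 tilt 0.06 q7 -0.97 F [-0.2  0.7  0.7] open 88.1 ff 0.0
trans now [-0.001  -0.002   0.1182] trans after turn [-0.0011 -0.0019  0.1182] rot [ 0.05  0.02 -0.17]
board 4942
saucer 912
jam_jar 527
(260, 180, 101, 69) 6348
board ([0.4894, -0.0763, 0.0461], np.float64(0.054))
```

View pics/cup.png

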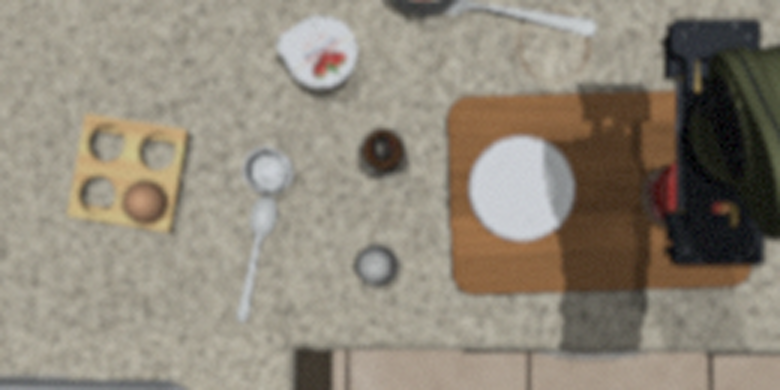

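The crop shows the cup at (268,172) with the spoon's bowl tip just below it. The gripper on the right closes along world x, as wanted. Descending to the cup.

Request:
play_rows --translation '[[-0.001,-0.001,0.03],[0,-0.001,0.03],[0,0,0.03],[0,0,0.018],[0,0,0.01],[0,0,0],[0,0,0],[0,0,0],[0,0,0],[0,0,0],[0,0,0]]' --delta_rot '[[0,0,0],[0,0,0],[0,0,0],[0,0,0],[0,0,0],[0,0,0],[0,0,0],[0,0,0],[0,0,0],[0,0,0],[0,0,0]]' --grip '[1,1,1,1,1,1,-1,-1,-1,-1,-1]' --squeeze 15

```text
clock: 8.05
tool_pos: [0.5063, 0.2548, 0.0849]
eef_rot: [0.707, 0.707, 0.0, 0.0]
contact_force: [0.1, 0.2, 5.0]
opening: 0.46
finger_force: 16.0
```

```bash
python3 w.py .507 .2535 .085 90
```

```text
t 8.05 p [0.5063 0.2548 0.0849] yaw 89.96 tilt 0.05 q7 -1.06 F [0.1 0.2 5. ] open 40.4 ff 16.0
trans now [-0.0013  0.0007 -0.0001] trans after turn [-0.0013  0.0007 -0.0001] rot [ 0.04 -0.02 -0.04]
```

Request:
play_rows --translation '[[0,0,-0.01],[0,0,-0.02],[0,0,-0.03],[0,0,-0.04],[0,0,-0.03],[0,0,0]]' --delta_rot '[[0,0,0],[0,0,0],[0,0,0],[0,0,0],[0,0,0],[0,0,0]]' --grip '[-1,-1,-1,-1,-1,-1]'

```text
clock: 8.8
tool_pos: [0.5068, 0.2553, 0.2172]
eef_rot: [0.707, 0.707, 0.002, 0.001]
contact_force: [-0.3, 0.2, -0.4]
opening: 0.451
finger_force: 24.0
```

```bash
python3 w.py .492 .002 .215 90; python3 - <<'E'
from h import *
im=r.snapshot('side');cv2.imwrite('pics/lift.png',cv2.resize(im[120:300,130:330],None,fx=3,fy=3,interpolation=cv2.INTER_CUBIC))
m=mask('side','egg_cup');print(m.sum() if m is not None else 0)
if m is not None:
    z,p=PR['egg_cup'];print(fit({'side':m},lambda v:circs(.506,v[0],v[1],p),(.254,.115),(.01,.01)))
E
```

```text
t 8.8 p [0.5068 0.2553 0.2172] yaw 89.95 tilt 0.27 q7 -0.96 F [-0.3  0.2 -0.4] open 39.6 ff 24.0
trans now [-0.2533 -0.0146  0.0015] trans after turn [-0.2533 -0.0148  0.0022] rot [ 0.23 -0.15 -0.06]
503
([0.2539, 0.1321], np.float64(0.327))
```

View pics/lift.png

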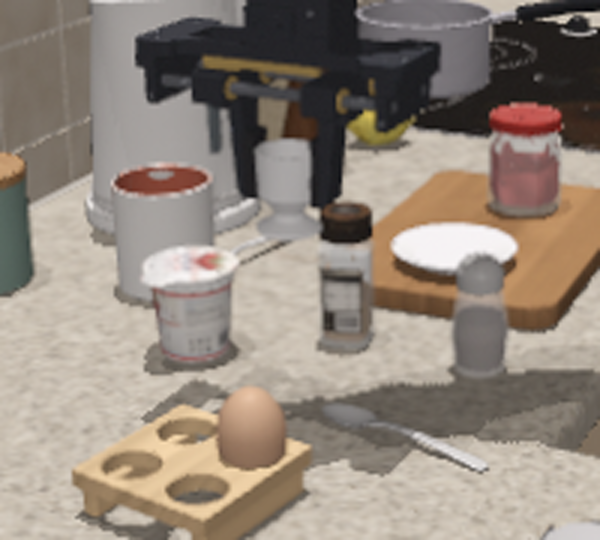

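The cup hangs upright between the fingers at (285,185), and its bottom is at z≈0.13. Carrying it to the saucer.

Request:
play_rows --translation '[[-0.02,0,0],[-0.03,0,0],[-0.03,0,0],[-0.04,0,0],[-0.04,0,0],[-0.03,-0.005,0],[-0.03,-0.005,0],[-0.02,-0.005,0],[-0.012,0,0],[0,0,0.03],[0,0,0.03],[0,0,0],[0,0,0]]' --delta_rot '[[0,0,0],[0,0,0],[0,0,0],[0,0,0],[0,0,0],[0,0,0],[0,0,0],[0,0,0],[0,0,0],[0,0,0],[0,0,0],[0,0,0],[0,0,0]]' --grip '[-1,-1,-1,-1,-1,-1,-1,-1,-1,-1,-1,-1,-1]'

```text
clock: 10.52
tool_pos: [0.491, 0.0029, 0.1552]
eef_rot: [0.707, 0.707, 0.0, 0.0]
contact_force: [0.5, -0.7, -0.8]
opening: 0.451
finger_force: 24.0
```

```bash
python3 w.py .4915 .003 .1115 90;python3 - <<'E'
from h import *
im=r.snapshot('side')
m=mask('side','egg_cup');z,p=PR['egg_cup'];s=r.get_state()['tool_pos']
if m is not None: print(m.sum(),fit({'side':m},lambda v:circs(s[0],v[0],v[1],p),(s[1],s[2]-.085),(.01,.01)))
E
```

```text
t 10.53 p [0.491  0.0029 0.1552] yaw 89.99 tilt 0.02 q7 -0.72 F [ 0.5 -0.7 -0.8] open 39.7 ff 24.0
trans now [0.0001 0.0005 0.0437] trans after turn [0.0001 0.0005 0.0437] rot [ 0.02 -0.01 -0.01]
372 ([0.0055, 0.0718], np.float64(0.243))
```

Request:
play_rows --translation '[[0,0,0.015],[0,0,0.015],[0,0,0.008],[0,0,0.004],[0,0,0.001],[0,0,0]]' --delta_rot '[[0,0,0],[0,0,0],[0,0,0],[0,0,0],[0,0,0],[0,0,0]]' --grip '[-1,-1,-1,-1,-1,-1]'

```text
clock: 11.38
tool_pos: [0.491, 0.0027, 0.112]
eef_rot: [0.707, 0.707, 0.0, 0.0]
contact_force: [0.3, -0.9, 0.3]
opening: 0.451
finger_force: 24.0
```

Release slowly and rise.

Request:
play_rows --translation '[[0,0,0.001],[0,0,0],[0,0,0],[0,0,0],[0,0,0],[0,0,-0.02],[0,0,-0.04],[0,0,-0.04],[0.03,0,-0.02],[0.05,0,0],[0.05,0,0],[0.05,0,0],[0,0,0]]' --delta_rot '[[0,0,0],[0,0,0],[0,0,0],[0,0,0],[0,0,0],[0,0,0],[0,0,0],[0,0,0],[0,0,0],[0,0,0],[0,0,0],[0,0,0],[0,0,0]]' --grip '[-1,-0.05,0,0.1,0.3,0.6,0.8,1,1,1,1,1,1]'

```text
clock: 13.0
tool_pos: [0.4902, 0.1882, 0.2308]
eef_rot: [0.705, 0.71, 0.002, -0.001]
contact_force: [-0.6, -0.2, 0.1]
opening: 1.002
finger_force: 0.0
```

```bash
python3 w.py .4737 .374 .2 90;python3 - <<'E'
from h import *
for c in K:
    im=r.snapshot(c)
    if c=='top':cv2.imwrite('pics/placed.png',cv2.resize(im[160:270,130:370],None,fx=3,fy=3,interpolation=cv2.INTER_CUBIC))
for n,x,z in(('egg_cup',(.491,.002),.026),('saucer',(.491,.002),.021),('egg',(.4737,.374),.0195)):
    p=PR[n][1]
    for c in K:
        m=mask(c,n,[*x,z+.02])
        if m is not None: print(n,c,m.sum(),fit({c:m},lambda v:circs(v[0],v[1],z,p),x,(.008,.008)))
E
```

```text
t 13.0 p [0.4902 0.1882 0.2308] yaw 90.41 tilt 0.26 q7 -0.91 F [-0.6 -0.2  0.1] open 88.1 ff 0.0
trans now [ 0.1858 -0.0152  0.0316] trans after turn [ 0.1858 -0.0165  0.0308] rot [ 0.04 -0.25  0.41]
egg_cup top 195 ([0.4915, 0.003], np.float64(0.089))
egg_cup side 382 ([0.4972, -0.0047], np.float64(0.201))
saucer top 805 ([0.4913, 0.0011], np.float64(0.204))
saucer side 340 ([0.4945, 0.0004], np.float64(0.411))
egg top 151 ([0.4728, 0.3722], np.float64(0.18))
egg side 456 ([0.4753, 0.3745], np.float64(0.126))
```

View pics/placed.png

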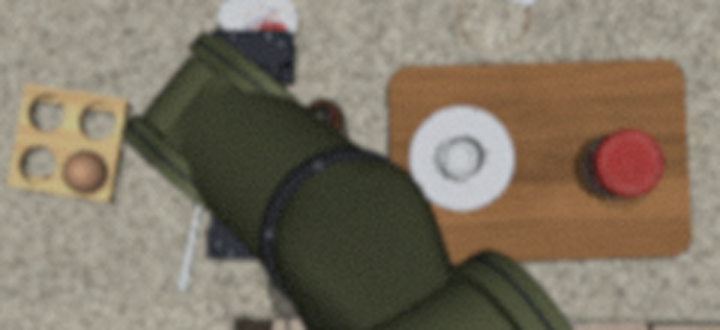

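The cup stands centred on the saucer (crop (460,157)). The egg is in its rack hole at (85,172). Moving to the egg.

Request:
play_rows --translation '[[0.03,0,0],[0.04,-0.005,0],[0.04,-0.005,0],[0.04,-0.006,0.01],[0.03,0,0.02],[0.006,0,0.02],[0,0,0.02],[0,0,0],[0,0,0]]' --delta_rot '[[0,0,0.4],[0,0,0],[0,0,0],[0,0,0],[0,0,0],[0,0,0],[0,0,0],[0,0,0],[0,0,0]]' --grip '[1,1,1,1,1,1,1,1,1]'

```text
clock: 14.52
tool_pos: [0.4767, 0.3677, 0.161]
eef_rot: [0.71, 0.704, -0.0, 0.0]
contact_force: [0.4, 0.5, -1.0]
opening: 0.996
finger_force: 0.0
```

```bash
python3 w.py .4737 .374 .101 90
```

```text
t 14.53 p [0.4767 0.3677 0.161 ] yaw 89.48 tilt 0.04 q7 -1.16 F [ 0.4  0.5 -1. ] open 87.7 ff 0.0
trans now [ 0.0063 -0.0031  0.06  ] trans after turn [ 0.0063 -0.003   0.06  ] rot [ 0.02  0.03 -0.52]
```

Request:
play_rows --translation '[[0.006,-0.003,0],[0,0,0.02],[0,0,0.02],[0,0,0.015],[0,0,0.005],[0,0,0]]' --delta_rot '[[0,0,-0.5],[0,0,0],[0,0,0],[0,0,0],[0,0,0],[0,0,0]]' --grip '[1,1,1,1,1,1]'

```text
clock: 15.28
tool_pos: [0.4731, 0.3749, 0.1004]
eef_rot: [0.707, 0.708, -0.0, 0.0]
contact_force: [-0.8, -0.6, -0.5]
opening: 1.001
finger_force: 0.0
```

```bash
python3 w.py .4737 .374 .101 90
```

```text
t 15.28 p [0.4731 0.3749 0.1004] yaw 90.07 tilt 0.02 q7 -1.21 F [-0.8 -0.6 -0.5] open 88.1 ff 0.0
trans now [-0.0009  0.0006 -0.0006] trans after turn [-0.0009  0.0006 -0.0006] rot [-0.01  0.02  0.07]
```

Request:
play_rows --translation '[[0,0,0],[0,0,0],[0,0,0],[0,0,0],[0,0,0],[0,0,-0.005],[0,0,-0.01],[0,0,-0.02],[0,0,-0.04],[0,0,-0.04],[0,0,-0.02],[0,0,0]]' --delta_rot '[[0,0,0],[0,0,0],[0,0,0],[0,0,0],[0,0,0],[0,0,0],[0,0,0],[0,0,0],[0,0,0],[0,0,0],[0,0,0],[0,0,0]]' --grip '[0.4,0.1,-0.1,-0.5,-1,-1,-1,-1,-1,-1,-1,-1]' --squeeze 8

```text
clock: 16.77
tool_pos: [0.4738, 0.3756, 0.2385]
eef_rot: [0.707, 0.707, 0.002, 0.0]
contact_force: [-0.5, 0.3, -2.0]
opening: 0.494
finger_force: 8.0
```

```bash
python3 w.py .491 .003 .245 90; python3 - <<'E'
from h import *
for c in K:
    im=r.snapshot(c)
    if c=='side':cv2.imwrite('pics/egg.png',cv2.resize(im[100:300,130:330],None,fx=3,fy=3,interpolation=cv2.INTER_CUBIC))
m=mask('side','egg');s=r.get_state()['tool_pos'];p=PR['egg'][1]
if m is not None: print(m.sum(),s,fit({'side':m},lambda v:circs(s[0],v[0],v[1],p),(s[1],s[2]-.081),(.01,.01)))
E
```

```text
t 16.77 p [0.4738 0.3756 0.2385] yaw 90.06 tilt 0.27 q7 -1.11 F [-0.5  0.3 -2. ] open 43.5 ff 8.0
trans now [-0.3726  0.0169 -0.0077] trans after turn [-0.3726  0.0172 -0.0065] rot [ 0.2  -0.19  0.06]
555 [0.47273736 0.3743217  0.23510914] ([0.379, 0.156], np.float64(0.211))
```

View pics/egg.png

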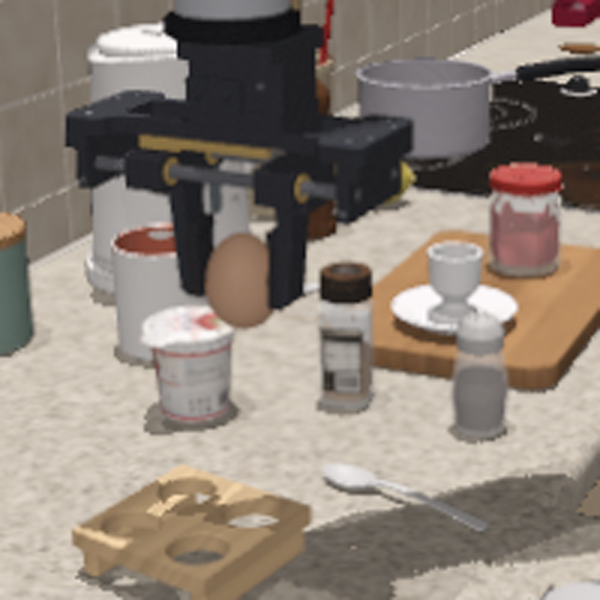

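The egg is held upright (245,280), and the cup stands upright on the saucer at (455,285). Carrying the egg to the cup.

Request:
play_rows --translation '[[-0.01,0,0],[-0.02,0,0],[-0.03,0,0],[-0.03,0.002,0],[-0.03,0.002,0],[-0.03,0.002,0],[-0.03,0.002,0],[-0.03,0.002,0],[-0.03,0.002,0],[-0.03,0.002,0],[-0.03,0.002,0],[-0.03,0.002,0],[-0.02,0,0],[-0.015,0,0],[-0.007,0,0],[0,0,0.02],[0,0,0.02],[0,0,0.01],[0,0,0],[0,0,0]]' --delta_rot '[[0,0,0],[0,0,0],[0,0,0],[0,0,0],[0,0,0],[0,0,0],[0,0,0],[0,0,0],[0,0,0],[0,0,0],[0,0,0],[0,0,0],[0,0,0],[0,0,0],[0,0,0],[0,0,0],[0,0,0],[0,0,0],[0,0,0],[0,0,0]]' --grip '[-1,-1,-1,-1,-1,-1,-1,-1,-1,-1,-1,-1,-1,-1,-1,-1,-1,-1,-1,-1]'

```text
clock: 19.42
tool_pos: [0.4919, 0.0032, 0.1862]
eef_rot: [0.707, 0.708, 0.0, 0.0]
contact_force: [-0.0, -0.1, -0.3]
opening: 0.489
finger_force: 8.0
```

```bash
python3 w.py .4912 .0025 .148 90;python3 - <<'E'
from h import *
s=r.get_state()['tool_pos']
im=r.snapshot('side');cv2.imwrite('pics/over.png',cv2.resize(im[120:250,220:360],None,fx=4,fy=4,interpolation=cv2.INTER_CUBIC))
for n,z in(('egg',s[2]-.081),('egg_cup',.026)):
    m=mask('side',n,[*s[:2],z+.02]);p=PR[n][1]
    if m is not None: print(n,m.sum(),fit({'side':m},lambda v:circs(v[0],v[1],z,p),s[:2],(.01,.01)))
E
```

```text
t 19.43 p [0.4919 0.0032 0.1862] yaw 90.08 tilt 0.06 q7 -0.69 F [-0.  -0.1 -0.3] open 43.1 ff 8.0
trans now [-0.0007 -0.0007  0.0382] trans after turn [-0.0007 -0.0007  0.0382] rot [ 0.05 -0.01  0.08]
egg_cup 399 ([0.4976, -0.0039], np.float64(0.18))
```

View pics/over.png

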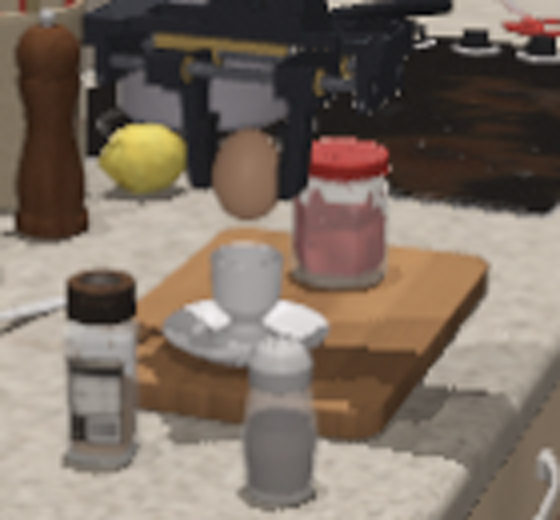

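The egg (column 247) is directly above the cup (column 246). Lowering it gently.

Request:
play_rows --translation '[[-0.0007,-0.0007,0.01],[0,0,0.01],[0,0,0.008],[0,0,0.005],[0,0,0.003],[0,0,0.001],[0,0,0]]' --delta_rot '[[0,0,0],[0,0,0],[0,0,0],[0,0,0],[0,0,0],[0,0,0],[0,0,0]]' --grip '[-1,-1,-1,-1,-1,-1,-1]'

```text
clock: 20.45
tool_pos: [0.4917, 0.0031, 0.1494]
eef_rot: [0.706, 0.708, 0.001, 0.0]
contact_force: [-0.2, 1.3, 4.9]
opening: 0.49
finger_force: 8.0
```

Request:
play_rows --translation '[[0,0,0],[0,0,0],[0,0,0],[0,0,0],[0,0,0],[0,0,0],[0,0,0],[0,0,-0.005],[0,0,-0.015],[0,0,-0.03],[0,0,-0.04],[0,0,-0.03],[0.04,-0.02,0],[0.05,-0.02,0],[0.05,-0.02,0],[0,0,0]]' --delta_rot '[[0,0,0],[0,0,0],[0,0,0],[0,0,0],[0,0,0],[0,0,0],[0,0,0],[0,0,0],[0,0,0],[0,0,0],[0,0,0],[0,0,0],[0,0,0],[0,0,0],[0,0,0],[0,0,0]]' --grip '[-0.01,0,0.03,0.06,0.15,0.3,0.5,0.8,1,1,1,1,1,1,1,1]'

```text
clock: 22.45
tool_pos: [0.429, 0.1467, 0.2695]
eef_rot: [0.703, 0.711, 0.001, -0.001]
contact_force: [-0.5, -0.2, 0.1]
opening: 1.0
finger_force: 0.0
```

```bash
python3 w.py .4155 .1415 .2 150;python3 - <<'E'
from h import *
for c in K:
    im=r.snapshot(c)
    if c=='side':cv2.imwrite('pics/eggin.png',cv2.resize(im[150:260,220:360],None,fx=4,fy=4,interpolation=cv2.INTER_CUBIC))
for n,x,z in(('egg_cup',(.491,.002),.026),('egg',(.491,.002),.066),('salt_shaker',(.4155,.1415),0)):
    p=PR[n][1]
    for c in K:
        m=mask(c,n,[*x,z+.02])
        if m is not None: print(n,c,m.sum(),fit({c:m},lambda v:circs(v[0],v[1],z,p),x,(.008,.008)))
E
```

```text
t 22.45 p [0.429  0.1467 0.2695] yaw 90.6 tilt 0.16 q7 -0.9 F [-0.5 -0.2  0.1] open 88.0 ff 0.0
trans now [-0.0053 -0.0136  0.0695] trans after turn [ 0.0091 -0.0113  0.0695] rot [  0.12  -0.13 -59.4 ]
egg_cup top 5333 ([0.491, 0.002], np.float64(1.0))
egg_cup side 294 ([0.4964, -0.003], np.float64(0.381))
egg top 224 ([0.49, 0.0024], np.float64(0.132))
egg side 291 ([0.4955, -0.0032], np.float64(0.058))
salt_shaker side 648 ([0.4179, 0.1369], np.float64(0.197))
```

View pics/eggin.png

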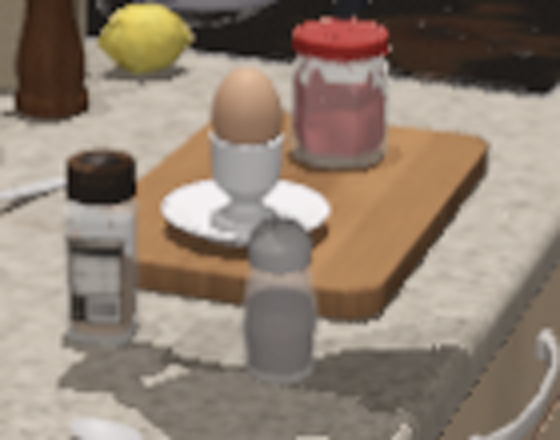

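The egg sits upright in the cup at (247,110). Turning for the salt shaker.

Request:
play_rows --translation '[[0,0,0],[0,0,0],[0,0,0],[0,0,0],[0,0,0],[0,0,0],[0,0,0],[0.009,-0.012,0.02],[0,0,0.03],[0,0,0.02],[0,0,0]]' --delta_rot '[[0,0,-8.5],[0,0,-8.5],[0,0,-8.5],[0,0,-8.5],[0,0,-8.5],[0,0,-8.5],[0,0,-8.4],[0,0,0],[0,0,0],[0,0,0],[0,0,0]]' --grip '[1,1,1,1,1,1,1,1,1,1,1]'

```text
clock: 24.22
tool_pos: [0.4165, 0.1355, 0.1978]
eef_rot: [0.264, 0.965, -0.001, -0.001]
contact_force: [1.0, 0.8, 0.1]
opening: 1.001
finger_force: 0.0
```

```bash
python3 w.py .4148 .1415 .101 150
```

```text
t 24.23 p [0.4165 0.1355 0.1978] yaw 149.43 tilt 0.16 q7 -0.32 F [1.  0.8 0.1] open 88.1 ff 0.0
trans now [0.0044 0.0045 0.0968] trans after turn [0.0045 0.0043 0.0968] rot [-0.15 -0.07 -0.57]
```

Request:
play_rows --translation '[[0.0045,0.0045,0.01],[0,0,0.03],[0,0,0.03],[0,0,0.02],[0,0,0.007],[0,0,0],[0,0,0],[0,0,0],[0,0,0],[0,0,0],[0,0,0]]' --delta_rot '[[0,0,-0.5],[0,0,0],[0,0,0],[0,0,0],[0,0,0],[0,0,0],[0,0,0],[0,0,0],[0,0,0],[0,0,0],[0,0,0]]' --grip '[1,1,1,1,1,1,0.3,0,-0.4,-1,-1]' --squeeze 15

```text
clock: 25.6
tool_pos: [0.4154, 0.1426, 0.1018]
eef_rot: [0.259, 0.966, 0.0, 0.0]
contact_force: [0.9, 0.9, 3.1]
opening: 0.457
finger_force: 1.2
```

```bash
python3 w.py .4148 .1415 .101 150
```

```text
t 25.6 p [0.4154 0.1426 0.1018] yaw 149.96 tilt 0.02 q7 -0.8 F [0.9 0.9 3.1] open 40.2 ff 1.2
trans now [-0.0001 -0.0012  0.0008] trans after turn [-0.0001 -0.0012  0.0008] rot [ 0.02  0.   -0.04]
```

Request:
play_rows --translation '[[0,0,0],[0,0,0],[0,0,-0.01],[0,0,-0.02],[0,0,-0.03],[0,0,-0.04],[0,0,-0.04],[0,0,-0.02],[0,0,0],[0,0,0],[0,0,0],[0,0,0],[0,0,0],[0,0,0],[0,0,0],[0,0,0],[0,0,0]]' --delta_rot '[[0,0,0],[0,0,0],[0,0,0],[0,0,0],[0,0,0],[0,0,0],[0,0,0],[0,0,0],[0,0,8],[0,0,8],[0,0,8],[0,0,8],[0,0,8],[0,0,8],[0,0,8],[0,0,4],[0,0,0]]' --grip '[-1,-1,-1,-1,-1,-1,-1,-1,-1,-1,-1,-1,-1,-1,-1,-1,-1]'

```text
clock: 27.72
tool_pos: [0.4148, 0.1422, 0.2615]
eef_rot: [0.707, 0.707, -0.001, 0.0]
contact_force: [0.4, 0.7, -0.1]
opening: 0.436
finger_force: 14.8
```

```bash
python3 w.py .488 -.074 .255 90; python3 - <<'E'
from h import *
im=r.snapshot('side')
cv2.imwrite('pics/salt.png',cv2.resize(im[70:300,130:360],None,fx=2.5,fy=2.5,interpolation=cv2.INTER_CUBIC))
s=r.get_state()['tool_pos']
m=mask('side','salt_shaker',[*s[:2],s[2]-.06]);p=PR['salt_shaker'][1]
if m is not None: print(m.sum(),s,fit({'side':m},lambda v:circs(s[0],v[0],v[1],p),(s[1],s[2]-.1018),(.01,.01)))
E
```

```text
t 27.73 p [0.4148 0.1422 0.2615] yaw 90.01 tilt 0.08 q7 -0.92 F [ 0.4  0.7 -0.1] open 38.3 ff 14.8
trans now [-0.2162  0.0732  0.0067] trans after turn [-0.2162  0.0732  0.0065] rot [-0.05  0.06  0.01]
754 [0.41489993 0.14225342 0.26154832] ([0.1429, 0.1622], np.float64(0.183))
```

View pics/salt.png

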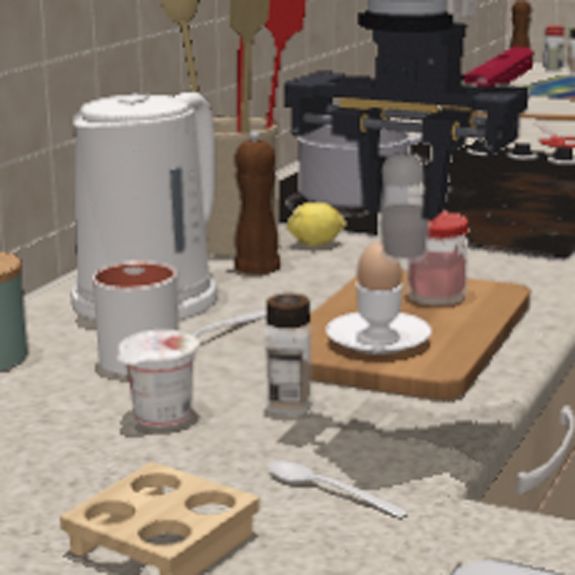

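The salt is held upright at (405,205). Carrying it over the board.

Request:
play_rows --translation '[[-0.01,0.003,0],[-0.02,0.007,0],[-0.03,0.01,0],[-0.03,0.01,0],[-0.03,0.01,0],[-0.03,0.01,0],[-0.03,0.01,0],[-0.02,0.008,0],[-0.012,0.005,0],[-0.004,0,0],[0,0,0.03],[0,0,0.03],[0,0,0.03],[0,0,0.02],[0,0,0.01],[0,0,0],[0,0,0]]' --delta_rot '[[0,0,0],[0,0,0],[0,0,0],[0,0,0],[0,0,0],[0,0,0],[0,0,0],[0,0,0],[0,0,0],[0,0,0],[0,0,0],[0,0,0],[0,0,0],[0,0,0],[0,0,0],[0,0,0],[0,0,0]]' --grip '[-1,-1,-1,-1,-1,-1,-1,-1,-1,-1,-1,-1,-1,-1,-1,-1,-1]'

```text
clock: 29.95
tool_pos: [0.4885, -0.0733, 0.1424]
eef_rot: [0.707, 0.707, 0.0, 0.0]
contact_force: [0.1, 0.0, -1.0]
opening: 0.432
finger_force: 14.8
```

```bash
python3 w.py .488 -.074 .1235 90
```

```text
t 29.95 p [ 0.4885 -0.0733  0.1424] yaw 89.98 tilt 0.08 q7 -0.6 F [ 0.1  0.  -1. ] open 38.0 ff 14.8
trans now [-0.0007 -0.0005  0.0189] trans after turn [-0.0007 -0.0005  0.0189] rot [ 0.07 -0.   -0.02]
```

Request:
play_rows --translation '[[-0.0007,-0.0005,0.008],[0,0,0.006],[0,0,0.003],[0,0,0.0015],[0,0,0]]' --delta_rot '[[0,0,0],[0,0,0],[0,0,0],[0,0,0],[0,0,0]]' --grip '[-1,-1,-1,-1,-1]'

```text
clock: 30.58
tool_pos: [0.4875, -0.0742, 0.1233]
eef_rot: [0.707, 0.707, -0.0, 0.0]
contact_force: [0.4, 0.5, 0.4]
opening: 0.433
finger_force: 14.8
```

Request:
play_rows --translation '[[0,0,0.0005],[0,0,0],[0,0,0],[0,0,0],[0,0,0],[0,0,0],[0,0,-0.03],[0,0,-0.04],[0,0,-0.04],[0,0,-0.04],[0,-0.02,0],[0.04,-0.02,0],[0.05,-0.02,0],[0.05,0,0],[0.05,0,0],[0.05,0,0],[0.05,0,0],[0.05,0,0],[0,0,0]]' --delta_rot '[[0,0,0],[0,0,0],[0,0,0],[0,0,0],[0,0,0],[0,0,0],[0,0,0],[0,0,0],[0,0,0],[0,0,0],[0,0,0],[0,0,0],[0,0,0],[0,0,0],[0,0,0],[0,0,0],[0,0,0],[0,0,0],[0,0,0]]' --grip '[-1,-0.1,-0.05,0.1,0.4,0.7,1,1,1,1,1,1,1,1,1,1,1,1,1]'

```text
clock: 32.95
tool_pos: [0.4269, 0.2707, 0.273]
eef_rot: [0.705, 0.709, 0.002, -0.001]
contact_force: [-0.6, 0.3, -0.2]
opening: 1.0
finger_force: 0.0
```

```bash
python3 w.py .418 .2707 .2 169.5;python3 - <<'E'
from h import *
for c in K:
    im=r.snapshot(c)
    if c=='top':cv2.imwrite('pics/salted.png',cv2.resize(im[150:280,110:370],None,fx=3,fy=3,interpolation=cv2.INTER_CUBIC))
for n,x,z in(('egg_cup',(.491,.002),.026),('egg',(.491,.002),.066),('salt_shaker',(.488,-.074),.021),('jam_jar',(.485,-.15),.021)):
    p=PR[n][1]
    for c in K:
        m=mask(c,n,[*x,z+.02])
        if m is not None: print(n,c,m.sum(),fit({c:m},lambda v:circs(v[0],v[1],z,p),x,(.008,.008)))
E
```

```text
t 32.95 p [0.4269 0.2707 0.273 ] yaw 90.35 tilt 0.25 q7 -1.08 F [-0.6  0.3 -0.2] open 88.0 ff 0.0
trans now [-0.0003 -0.009   0.073 ] trans after turn [ 0.0088 -0.0016  0.073 ] rot [  0.21  -0.18 -79.15]
egg top 186 ([0.4902, 0.0013], np.float64(0.061))
egg side 263 ([0.4953, -0.0023], np.float64(0.113))
salt_shaker top 163 ([0.4844, -0.0699], np.float64(0.279))
salt_shaker side 338 ([0.493, -0.0979], np.float64(0.402))
jam_jar top 497 ([0.4842, -0.1508], np.float64(0.074))
jam_jar side 606 ([0.4896, -0.1603], np.float64(0.307))
```

View pics/salted.png

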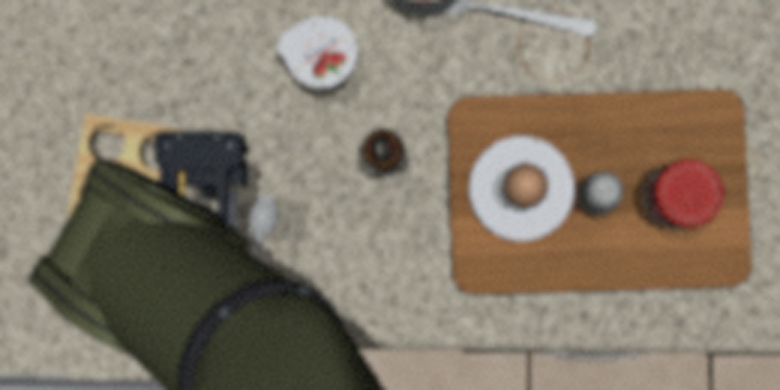

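The salt (605,192) stands in line between the saucer (522,188) and the jar (688,193). Now the spoon.

Request:
play_rows --translation '[[0,0,0],[0,0,0],[0,0,0],[0,0,0],[0,0,0],[0,0,0],[0,0,0],[0,0,0],[0,0,0],[0.009,-0.002,0.03],[0,0,0.04],[0,0,0.04],[0,0,0.02],[0,0,0]]' --delta_rot '[[0,0,-8.8],[0,0,-8.8],[0,0,-8.8],[0,0,-8.8],[0,0,-8.8],[0,0,-8.8],[0,0,-8.8],[0,0,-8.8],[0,0,-8.8],[0,0,0],[0,0,0],[0,0,0],[0,0,0],[0,0,0]]' --grip '[1,1,1,1,1,1,1,1,1,1,1,1,1,1]'

```text
clock: 35.2
tool_pos: [0.4182, 0.2649, 0.1417]
eef_rot: [0.094, 0.996, -0.001, -0.001]
contact_force: [0.0, -0.5, -0.0]
opening: 1.0
finger_force: 0.0
```

```bash
python3 w.py .418 .2707 .067 169.5; python3 - <<'E'
from h import *
r.snapshot('side')
m=mask('side','teaspoon',[.418,.27,0])
if m is not None:
    P=np.array([ray('side',p[::-1],.004) for p in np.argwhere(m)]);c=P.mean(0);w,v=np.linalg.eigh(np.cov((P-c).T));a=v[:,1]*np.sign(v[0,1]);s=(P-c)@a
    print(m.sum(),c+a*(s.max()+s.min())/2,np.ptp(s),np.arctan2(a[1],a[0]))
E
```

```text
t 35.2 p [0.4182 0.2649 0.1417] yaw 169.17 tilt 0.16 q7 -0.28 F [ 0.  -0.5 -0. ] open 88.0 ff 0.0
trans now [0.0012 0.0059 0.0746] trans after turn [0.0013 0.0057 0.0747] rot [-0.13 -0.08 -0.33]
200 [0.42158857 0.26627252] 0.13641951930303226 -0.23591715567873167
```

Request:
play_rows --translation '[[0.001,0.006,0.01],[0,0,0.03],[0,0,0.02],[0,0,0.01],[0,0,0.004],[0,0,0]]' --delta_rot '[[0,0,-0.3],[0,0,0],[0,0,0],[0,0,0],[0,0,0],[0,0,0]]' --grip '[1,1,1,0.6,0.2,0]'

```text
clock: 36.05
tool_pos: [0.4189, 0.2719, 0.069]
eef_rot: [0.092, 0.996, 0.0, 0.0]
contact_force: [-0.0, -0.6, -0.9]
opening: 0.684
finger_force: 0.0
```

```bash
python3 w.py .418 .2707 .067 169.5
```

```text
t 36.05 p [0.4189 0.2719 0.069 ] yaw 169.47 tilt 0.04 q7 -0.48 F [-0.  -0.6 -0.9] open 60.2 ff 0.0
trans now [ 0.0007 -0.0013  0.002 ] trans after turn [ 0.0007 -0.0013  0.002 ] rot [ 0.03  0.02 -0.03]
```

Request:
play_rows --translation '[[0,0,0.0025],[0,0,0],[0,0,0],[0,0,0],[0,0,0],[0,0,0],[0,0,-0.01],[0,0,-0.02],[0,0,-0.04],[0,0,-0.04],[0,0,0]]' --delta_rot '[[0,0,0],[0,0,0],[0,0,0],[0,0,0],[0,0,0],[0,0,0],[0,0,0],[0,0,0],[0,0,0],[0,0,0],[0,0,0]]' --grip '[0,-0.4,-1,-1,-1,-1,-1,-1,-1,-1,-1]' --squeeze 15

```text
clock: 37.42
tool_pos: [0.4195, 0.2726, 0.179]
eef_rot: [0.092, 0.996, 0.002, 0.002]
contact_force: [-0.1, -0.3, -0.8]
opening: 0.212
finger_force: 15.0
```

```bash
python3 w.py .498 -.2835 .27 182.6; python3 - <<'E'
from h import *
im=r.snapshot('side')
cv2.imwrite('pics/spoon.png',cv2.resize(im[110:310,150:350],None,fx=2.5,fy=2.5,interpolation=cv2.INTER_CUBIC))
E
```

```text
t 37.42 p [0.4195 0.2726 0.179 ] yaw 169.44 tilt 0.3 q7 -0.19 F [-0.1 -0.3 -0.8] open 18.6 ff 15.0
trans now [-0.1793 -0.5319 -0.0928] trans after turn [-0.0532 -0.5591 -0.091 ] rot [  0.22   0.2  -13.16]
```

View pics/spoon.png

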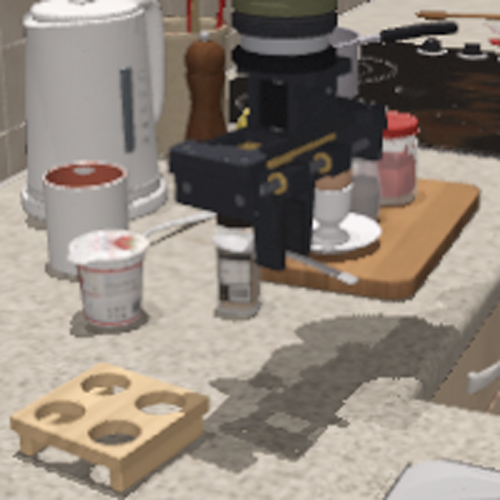

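The spoon is held level across its middle. Lifting, turning and carrying it right.

Request:
play_rows --translation '[[0,0,-0.02],[0,0,-0.03],[0,0,-0.03],[0,-0.01,0],[-0.004,-0.03,0],[-0.004,-0.04,0],[-0.004,-0.04,0],[-0.004,-0.04,0],[-0.004,-0.04,0],[-0.004,-0.04,0],[-0.004,-0.04,0],[-0.004,-0.04,0],[-0.004,-0.04,0],[-0.004,-0.04,0],[-0.004,-0.04,0],[-0.004,-0.04,0],[-0.004,-0.04,0],[-0.004,-0.03,0],[0,-0.01,0],[0,0,0]]' --delta_rot '[[0,0,-6.5],[0,0,-6.6],[0,0,0],[0,0,0],[0,0,0],[0,0,0],[0,0,0],[0,0,0],[0,0,0],[0,0,0],[0,0,0],[0,0,0],[0,0,0],[0,0,0],[0,0,0],[0,0,0],[0,0,0],[0,0,0],[0,0,0],[0,0,0]]' --grip '[-1,-1,-1,-1,-1,-1,-1,-1,-1,-1,-1,-1,-1,-1,-1,-1,-1,-1,-1,-1]'

```text
clock: 39.98
tool_pos: [0.4989, -0.285, 0.255]
eef_rot: [-0.022, 1.0, 0.001, -0.001]
contact_force: [-0.0, 0.5, -0.3]
opening: 0.214
finger_force: 15.0
```

```bash
python3 w.py .4985 -.2855 .068 182.6
```

```text
t 39.98 p [ 0.4989 -0.285   0.255 ] yaw -177.45 tilt 0.13 q7 1.31 F [-0.   0.5 -0.3] open 18.8 ff 15.0
trans now [ 0.     -0.0007  0.187 ] trans after turn [ 0.0004 -0.0005  0.187 ] rot [ 0.06 -0.12 -0.05]
```

```bash
python3 - <<'E'
from h import *
for c in K:
    im=r.snapshot(c)
    if c=='side':cv2.imwrite('pics/sp2.png',cv2.resize(im[100:260,220:400],None,fx=3,fy=3,interpolation=cv2.INTER_CUBIC))
m=mask('top','jam_jar',[.485,-.15,.1]);print(m.sum(),fit({'top':m},lambda v:circs(v[0],v[1],*PR['jam_jar']),(.485,-.15),(.008,.008)))
E
```

```text
518 ([0.485, -0.15], np.float64(0.049))
```

View pics/sp2.png

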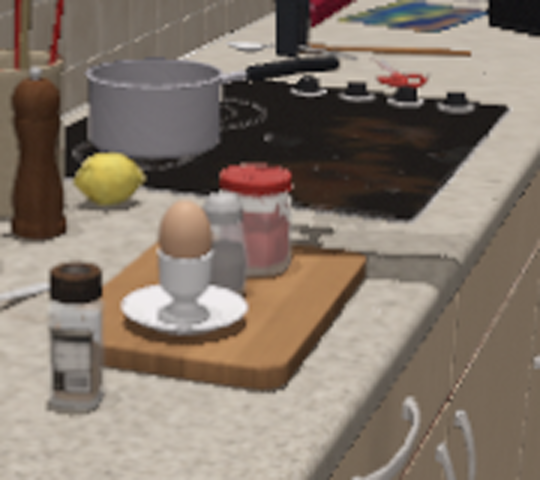

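Request:
play_rows --translation '[[0,0,0.02],[0,0,0.03],[0,0,0.02],[0,0,0],[0,0,0]]' --delta_rot '[[0,0,0],[0,0,0],[0,0,0],[0,0,0],[0,0,0]]' --grip '[-1,-1,-1,-1,-1]'

```text
clock: 40.75
tool_pos: [0.5003, -0.285, 0.1867]
eef_rot: [-0.023, 1.0, 0.0, 0.001]
contact_force: [0.0, -0.2, -0.6]
opening: 0.212
finger_force: 15.0
```

Egg, salt (225,240) and jar (258,225) are all standing. The spoon is still above the frame here. Lowering it.

Request:
play_rows --translation '[[0.001,0,0.02],[0,0,0.03],[0,0,0.03],[0,0,0.02],[0,0,0.01],[0,0,0.005],[0,0,0],[0,0,0]]' --delta_rot '[[0,0,0],[0,0,0],[0,0,0],[0,0,0],[0,0,0],[0,0,0],[0,0,0],[0,0,0]]' --grip '[-1,-1,-1,-1,-1,-1,-1,-1]'

```text
clock: 41.75
tool_pos: [0.4992, -0.2855, 0.0719]
eef_rot: [-0.022, 1.0, -0.0, 0.001]
contact_force: [0.7, -0.5, -1.1]
opening: 0.215
finger_force: 15.0
```

```bash
python3 w.py .4985 -.2855 .067 182.6
```

```text
t 41.75 p [ 0.4992 -0.2855  0.0719] yaw -177.44 tilt 0.08 q7 1.06 F [ 0.7 -0.5 -1.1] open 18.9 ff 15.0
trans now [0.0007 0.     0.0049] trans after turn [0.0007 0.     0.0049] rot [-0.03  0.07 -0.04]
```

Request:
play_rows --translation '[[0,0,0.003],[0,0,0.0015],[0,0,0],[0,0,0],[0,0,0],[0,0,0],[0,0,-0.01],[0,0,-0.02],[0,0,-0.04],[0,0,-0.05],[0,0,-0.05],[0,0,-0.03],[0.03,-0.02,0],[0.04,-0.03,0],[0.04,-0.03,0],[0.04,-0.03,0],[0.04,-0.03,0],[0,0,0]]' --delta_rot '[[0,0,0],[0,0,0],[0,0,0],[0,0,0],[0,0,0],[0,0,0],[0,0,0],[0,0,0],[0,0,0],[0,0,0],[0,0,0],[0,0,0],[0,0,0],[0,0,0],[0,0,0],[0,0,0],[0,0,0],[0,0,0]]' --grip '[-1,-1,-0.5,-0.3,-0.1,0,0,0,0,0,0,0,0,0,0,0,0,0]'

```text
clock: 44.0
tool_pos: [0.311, -0.4366, 0.2664]
eef_rot: [-0.018, 1.0, -0.0, -0.002]
contact_force: [-0.2, -0.0, -0.4]
opening: 0.497
finger_force: 0.0
```

```bash
cat > f.py <<'E'
from h import *
for c in K:
    im=r.snapshot(c)
    if c=='top':cv2.imwrite('pics/end.png',cv2.resize(im[150:280,180:440],None,fx=3,fy=3,interpolation=cv2.INTER_CUBIC))
for n,x,z in(('egg_cup',(.491,.002),.026),('egg',(.491,.002),.066),('saucer',(.491,.002),.021),('salt_shaker',(.488,-.074),.021),('jam_jar',(.485,-.15),.021),('spice_jar',(.522,.136),0),('yoghurt_pot',(.62,.202),0)):
    m=mask('top',n,[*x,z+.03])
    if m is not None: print(n,m.sum(),fit({'top':m},lambda v:circs(v[0],v[1],z,PR[n][1]),x,(.008,.008)))
m=mask('top','teaspoon',[.498,-.285,0])
P=np.array([ray('top',p[::-1],.004) for p in np.argwhere(m)]);c=P.mean(0);w,v=np.linalg.eigh(np.cov((P-c).T));a=v[:,1]*np.sign(v[0,1]);s=(P-c)@a
mid=c+a*(s.max()+s.min())/2;th=.046;d=mid-[.4894,-.0763]
print('spoon',mid,np.ptp(s),np.arctan2(a[1],a[0])-th,'board frame',d[0]*np.cos(th)+d[1]*np.sin(th),-d[0]*np.sin(th)+d[1]*np.cos(th))
E
python3 f.py; python3 w.py
```

```text
egg 191 ([0.4903, 0.0028], np.float64(0.059))
saucer 757 ([0.4915, 0.0033], np.float64(0.227))
salt_shaker 188 ([0.4858, -0.0724], np.float64(0.185))
jam_jar 542 ([0.4847, -0.1491], np.float64(0.048))
spice_jar 197 ([0.5224, 0.1374], np.float64(0.096))
yoghurt_pot 484 ([0.6212, 0.2021], np.float64(0.093))
spoon [ 0.4983359  -0.28530713] 0.12199903399395515 0.003749164476703419 board frame -0.0006844879236864235 -0.20919694424500815
t 44.5 p [ 0.3159 -0.4332  0.2668] yaw -177.36 tilt 0.01 q7 1.67 F [-1.2  0.7  0. ] open 43.7 ff 0.0
```

View pics/end.png

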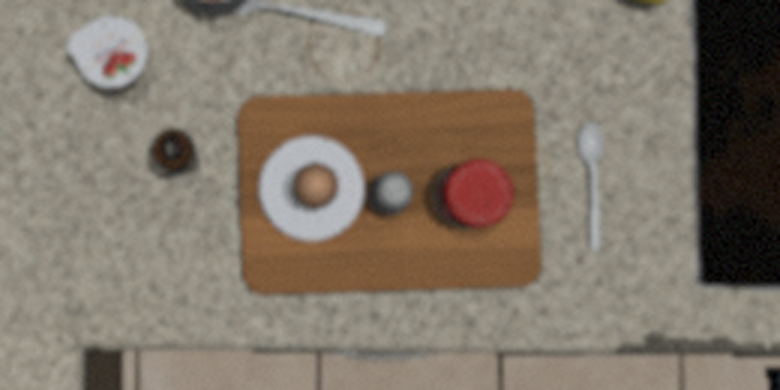

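The picture shows everything in place: egg in its cup on the saucer (315,186), salt (393,192), jar (478,193). The spoon (593,185) lies parallel to the board's right edge with its handle towards the robot. Handing in.

```bash
python3 -c "
from plant import r
print(r.finish_job())"
```

```text
the job is handed in; nothing more can be done
None
```

The breakfast is laid and the job handed in at 44.5 s (the verdict wasn't shown): by the last camera check the egg stands upright in its cup at the middle of the saucer and the salt midway to the jar, the spoon lies parallel to the board with its handle towards the robot (about 46 mm clear of the edge rather than 30, to keep the gripper off the jam jar), and the other four things have not moved measurably.

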